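Clear the rock samples off the light box and switch its lamp down

ROBOT

A 7-joint arm with a two-finger parallel gripper is mounted at the origin on the work surface. World frame = base frame: x ahead of the robot, y to its left, z up, the work surface at z = 0. Lengths are in m, angles in rad, forces in N, time in s.
With the tool pointing down it reaches from about 0.425 to 1.025 m from the base axis. Payload 9.4 kg.
Tool frame: the origin (TCP) lies midway between the tips of the shut fingers; the grasp point (between the pads) lies 19 mm behind it (arm.pinch_z is the distance from the TCP to the grasp point, in m); z points along the fingers, y is the direction in which the jaws open and shut (so a half turn about z gives the same grasp; the last joint's range is limited). The gripper opens to 93 mm and grips with 3 to 60 N. Pads are 15 mm wide; open, the fingers measure 128 mm over their backs; the gripper's body (75 mm by 188 mm) begins 65 mm behind the grasp point.
Start: joints at [-1.224, 0.599, -0.003, 1.599, 0.002, 0.943, -0.08], TCP at [0.298, 0.661, 0.219] pointing down, gripper open.
Joint ranges: [-2.57, 2.57], [-0.35, 1.97], [-1.29, 1.29], [0.11, 2.56], [-1.05, 4.19], [0.11, 1.86], [-2.63, 2.63]. Speed limits (rad/s): [2.22, 2.22, 3.01, 3.01, 3.14, 3.14, 3.14].

INTERFACE

Orientations are given as a 3x3 rotation matrix whose columns are the frame's x, y, z axes.
In Python, from bench import arm, vision, hand_in gives the robot as it stands. The module is installed in compiled form; this text tells all that it offers.
- The arm moves only by the shell command python3 -m pendant 'ROWS' [FORCE]. ROWS is JSON, a list of rows, each an object of numbers: "dx", "dy", "dz": the shift along the tool's x, y, z in m; "ax", "ay", "az": the turn, a rotation vector about the tool's x, y, z in rad; "grip": the opening in per cent of the stroke, from 0 (shut) to 100 (fully open). A call has exactly 10 rows; each row is the pose to reach, as a shift and turn from the pose commanded when the call began, along the tool's axes at that moment; what a row does not reach only later rows make up. A row lasts 1/8 s, in which the tool goes at most 62.5 mm and 10.7 degrees, less where a joint would pass 70% of its speed; a pose out of reach is approached as far as the arm can. A call with a gripper value outside its range is refused whole. The fingers move at their own pace and stop on an object; FORCE is the grip in N (left out, the last holds). Time passes only in rows, so rows that repeat a pose let the fingers close, or fill a call up. It gives the time, the measured TCP pose, the force and the opening at its end, in the units of the state.
- arm.get_state(): the state, without advancing time (a new reading comes with each control period).
- vision.camera(name): name is "scene" or "top" or "wrist"; returns a dict with "img" (400x640x3 uint8, red, green, blue), "intrinsics" (3x3 intrinsics, pixels), "pose" (4x4, takes a point from camera to world coordinates); the wrist camera has in their place "mount" (4x4, takes a point from camera to tool coordinates, whose origin is the TCP and whose axes are the flange's). Camera axes: x right, y down, z forward; pixel columns grow to the right and rows downward; lengths in m; the calibration is good to about 2 mm. The wrist camera is an equidistant fisheye: a pixel r from the principal point sees the ray r / f radians off the axis. A picture is of the moment at which its call begins: read the wrist's pose just before it. There is no depth.
- hand_in(): hands the job in, once; it reports no verdict.
Trained networks look in a picture, given as the dict that the camera call returned (one of the last four; its "shot" number tells which), for a name from the list of things; names that differ only in an ending like _2 or _b are one class to them, and where a whole thing is asked for, a point or a joint stands for the part that bears it (a point fixed in the world has none). Each returns a list of dicts, best first, with "confidence" (0 to 1); they miss things now and then, are a little off and sometimes report something else, mostly with a low value. They report only what shows in the picture. A call takes as long as a camera call. They do not tell look-alikes from the thing itself.
- vision.search_frame(label, picture): "extent" ([left, top, right, bottom] in pixels, round what is visible of it).
- vision.landmark_of(label, picture): "position" ([column, row] in pixels: a listed point, or the origin of a listed thing).
The state is a dict: "t": time; "joint_pos": joint angles; "joint_velocities": joint speeds; "joint_torque": joint torques, N m; "ee_pos": TCP position; "tool_rot": TCP orientation; "force": force on the tool from outside, world axes, zero at the start; "wrist_torque": the same for the moment, N m; "opening": finger opening in m.
Only numpy, scipy, OpenCV 4.12 (cv2) and the standard library are available. Lean on these libraries where they do the work, as an engineer would, in place of code of your own. Each camera call takes 0.05 s, during which the arm holds its last target. There are 200 camera calls.

TASK

Take the steel tray by its handle and tip it over the grey sample bin, front edge held low over the bin, so that all three rocks slide off into the bin; do not touch the rocks with the gripper. Set the empty tray back flat and square on the light box, fully on it, and let go. Then turn the lamp's dimmer knob fully anticlockwise to its end stop, and leave the jar and beaker where they are.

Things in the scene. Friction and masses are not known exactly. Their poses are not given: they have to be found in the camera images.
- light_box: Fixed low cream housing with a white viewing panel on top, 250 (x) x 250 (y) x 40 mm high; origin under its centre at bench level, top surface 40 mm above. The tray starts on it.
- tray: Loose steel pan, 180 mm long (its x) x 160 mm wide (its y), 0.3 kg. Floor 4 mm thick; walls 4 mm thick, 30 mm high overall, along both sides (+-y) and the back (+x); the front (-x, start facing roughly the robot) is open. A flat bar handle bridges it from side to side. Origin under the centre of its floor, z up.
- tray_handle (a point): Centre of the tray's bar handle, at (10, 0, 78) mm in the tray frame. The bar runs along the tray's y for 152 mm, is 14 mm thick along the tray's x and 28 mm tall (64 to 92 mm above the tray's underside), carried on a thin upright strip (24 mm along x) at each side wall; rocks pass freely under it.
- tray_lip (a point): Middle of the tray's open front edge, on top of the floor, at (-90, 0, 4) mm in the tray frame.
- rock_a_center (a point): Middle of a loose grey faceted rock sample, about 60 mm across and 36 mm tall, 0.1 to 0.17 kg, flat underside 17 mm below this point. Lies on the tray at the start; smooth, slides when the tray is tipped by about 20 to 27 degrees.
- rock_b_center (a point): Middle of a loose grey faceted rock sample, about 60 mm across and 32 mm tall, 0.1 to 0.17 kg, flat underside 17 mm below this point. Lies on the tray at the start; smooth, slides when the tray is tipped by about 20 to 27 degrees.
- rock_c_center (a point): Middle of a loose grey faceted rock sample, about 60 mm across and 40 mm tall, 0.1 to 0.17 kg, flat underside 17 mm below this point. Lies on the tray at the start; smooth, slides when the tray is tipped by about 20 to 27 degrees.
- bin: Loose open grey plastic box, 220 (its x) x 240 (its y) x 75 mm high, walls and floor 5 mm, 0.9 kg, standing on the bench; origin under its centre. It may stand left or right of the light box.
- lamp_unit: Fixed cream power unit of the lamp, 150 (x) x 130 (y) x 60 mm high; origin under its centre. It stands on the other side of the light box from the bin. The dimmer is on its top.
- dimmer_grip (a point): On the vertical axis of the black dimmer knob, at the height to grip, 97 mm above the bench; the point turns with the knob. The grip is an upright bar along the point's x, 57 mm long, 14 mm thick (y) and 32 mm tall (its top 7 mm above this point), on a 60 mm disc. A white line marks its -x end.
- dimmer (a joint): Angle of the dimmer knob (rad): 0 = fully anticlockwise seen from above, at the end stop (lamp off); grows clockwise, up to 4.5. Starts between 0.7 and 1.3. Turns with about 0.04 N m.
- reagent_jar: Loose amber jar with a white cap, 64 mm diameter, 100 mm tall; origin under its centre. Bystander.
- beaker: Loose glass beaker, 70 mm diameter, 90 mm tall; origin under its centre. Bystander.
There are look-alikes about, which are no part of the job. Leave any pink look-alike of the lamp_unit alone.

How it is judged:
By the outcome, as a careful person would: the job done as asked, in the order asked, and still so for the second after the job is handed in, with the robot touching nothing.
It also fails if it takes over 72 s, if anything falls off the work surface, if the arm or the gripper's body presses on something with over 40 N, if the wrist force passes 120 N, or if a joint passes its speed limit or range.

## Working session

There is one attempt and no reset: what is moved stays moved. The work goes in short steps, Python scripts to look and compute and a shell command to move; the robot and the scene stay as the last step left them, time stands still between calls to the robot, and variables do not carry over. Pictures are saved under pics/ and viewed, about 8 in all and at most 12, crops included, and the job is handed in when it is done.

```bash
mkdir -p pics; cat > h.py <<'E'
import numpy as np, cv2
from bench import arm, vision, hand_in
def ray(cam,uv,st=None):
    K=cam["intrinsics"]; u,v=uv
    if "pose" in cam:
        P=np.array(cam["pose"]); d=np.array([(u-K[0][2])/K[0][0],(v-K[1][2])/K[1][1],1.])
    else:
        T=np.eye(4);T[:3,:3]=st["tool_rot"];T[:3,3]=st["ee_pos"];P=T@np.array(cam["mount"])
        a=np.array([(u-K[0][2])/K[0][0],(v-K[1][2])/K[1][1]]);r=np.linalg.norm(a)
        d=np.array([*(a/r*np.sin(r)),np.cos(r)]) if r>1e-9 else np.array([0,0,1.])
    return P[:3,3],P[:3,:3]@d
def atz(cam,uv,z,st=None):
    o,d=ray(cam,uv,st); return o+d*(z-o[2])/d[2]
def proj(cam,p):
    P=np.array(cam["pose"]); q=P[:3,:3].T@(np.array(p)-P[:3,3]); K=np.array(cam["intrinsics"]); w=K@q; return w[:2]/w[2]
def tri(o1,d1,o2,d2):
    A=np.stack([d1,-d2],1); s=np.linalg.lstsq(A,o2-o1,rcond=None)[0]
    a=o1+d1*s[0]; b=o2+d2*s[1]; return (a+b)/2,np.linalg.norm(a-b)
def save(cam,name): cv2.imwrite("pics/"+name,cv2.cvtColor(cam["img"],cv2.COLOR_RGB2BGR))
E
python3 - <<'E'
from h import *
np.set_printoptions(precision=4,suppress=True)
s=arm.get_state(); print(s["t"],s["ee_pos"],s["tool_rot"],s["opening"])
Z=dict(light_box=0,tray=.04,tray_handle=.118,tray_lip=.044,rock_a_center=.061,bin=0,lamp_unit=0,dimmer_grip=.097,reagent_jar=0,beaker=0)
for n in("top","scene"):
    c=vision.camera(n); save(c,n+"0.png"); print(n,np.array(c["pose"])[:3,3])
    for l,z in Z.items():
        for r in vision.landmark_of(l,c):
            if r["confidence"]>.2: print(l,round(r["confidence"],2),np.round(r["position"],1),atz(c,r["position"],z))
E
```

```text
0.0 [0.298  0.6604 0.2178] [[-0.9115  0.4112 -0.0005]
 [ 0.4112  0.9115 -0.0015]
 [-0.0002 -0.0016 -1.    ]] 0.09323338337194688
top [ 0.3123 -0.0069  1.2307]
tray 0.9 [310.  152.3] [0.5942 0.0154 0.04  ]
tray_handle 0.84 [312.  141.9] [0.6017 0.0094 0.118 ]
tray_lip 0.58 [304.3 188.5] [0.4982 0.0287 0.044 ]
rock_a_center 0.64 [323.9 173.3] [ 0.5351 -0.021   0.061 ]
bin 0.92 [459.5 215. ] [ 0.4389 -0.3808  0.    ]
lamp_unit 0.79 [205.6 311.2] [0.1833 0.2786 0.    ]
lamp_unit 0.65 [324.5 174.1] [ 0.5446 -0.0234  0.    ]
dimmer_grip 0.64 [190.7 317.1] [0.1794 0.2907 0.097 ]
reagent_jar 0.87 [246.  105.1] [0.7331 0.1922 0.    ]
beaker 0.63 [393.7 119.6] [ 0.697  -0.2097  0.    ]
scene [0.9811 0.6462 0.741 ]
light_box 0.68 [282.8 249.8] [0.6003 0.0132 0.    ]
tray 0.67 [288.9 239.3] [0.5874 0.0248 0.04  ]
tray 0.67 [283.9 251.3] [0.6215 0.0534 0.04  ]
tray_handle 0.87 [282.6 215.1] [0.5959 0.0132 0.118 ]
tray_handle 0.47 [315.2 227.1] [0.5572 0.0958 0.118 ]
tray_lip 0.68 [315.1 223. ] [0.4971 0.017  0.044 ]
rock_a_center 0.59 [296.3 215.3] [ 0.5312 -0.0224  0.061 ]
bin 0.56 [259.9 167.2] [ 0.4466 -0.3672  0.    ]
lamp_unit 0.72 [467.  245.3] [ 0.1865  0.2925 -0.    ]
lamp_unit 0.58 [424.  299.2] [0.4213 0.3432 0.    ]
dimmer_grip 0.82 [436.3 272.5] [0.4171 0.351  0.097 ]
dimmer_grip 0.66 [477.2 216.8] [0.1805 0.2901 0.097 ]
reagent_jar 0.59 [281.3 322.7] [0.7251 0.1991 0.    ]
beaker 0.62 [212.  220.2] [ 0.6997 -0.206   0.    ]
```

View pics/top0.png

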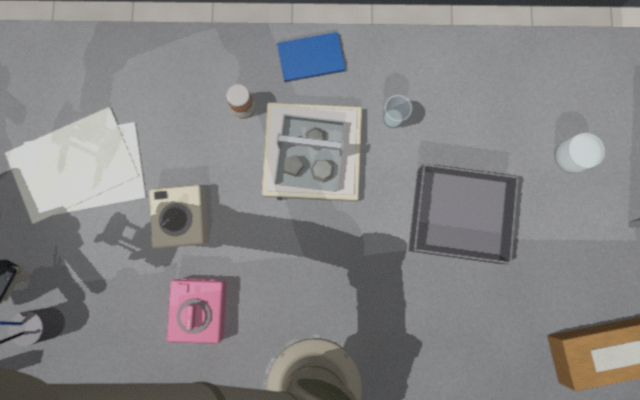

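View pics/scene0.png

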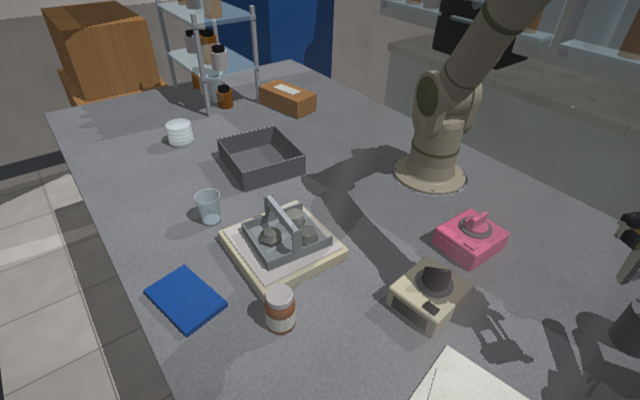

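Top view: the light box and tray are at (312,152), with the handle at (310,141), and the bin is at (465,215). The jar is at (240,100) and the beaker at (396,112). There are two lamp units: cream with a black knob at (177,217) and a pink look-alike at (195,312). The cream one fits the description, and I'll confirm it in a crop. Next I work out the move to hover over the tray.

```bash
cat >> h.py <<'E'
from scipy.spatial.transform import Rotation as Ro
DOWN=np.array([[0,1,0],[1,0,0],[0,0,-1.]])
def pose(yaw=0,tilt=0):  # tool y at world angle yaw; tilt>0: fingers lean out along +heading (tray front low)
    R=Ro.from_euler('z',yaw).as_matrix()@Ro.from_euler('y',-tilt).as_matrix()@DOWN
    return R
def rel(p,R,p0=None,R0=None):
    s=arm.get_state(); R0=np.array(s["tool_rot"]) if R0 is None else R0; p0=np.array(s["ee_pos"]) if p0 is None else p0
    return np.round(R0.T@(np.array(p)-p0),4),np.round(Ro.from_matrix(R0.T@R).as_rotvec(),4)
E
python3 - <<'E'
from h import *
print(rel([.598,.012,.32],pose()), pose(0,.5)@[0,0,1])
c=cv2.imread("pics/top0.png")
f=lambda u,v,w,h,k:cv2.resize(c[v:v+h,u:u+w],None,fx=k,fy=k,interpolation=cv2.INTER_CUBIC)
a=f(255,90,120,120,5); b=cv2.resize(c[180:350,140:240],(353,600),interpolation=cv2.INTER_CUBIC)
cv2.imwrite("pics/crop1.png",np.hstack([a[:, :440],b])); print(a.shape)
E
```

```text
(array([-0.5401, -0.4681, -0.1014]), array([0.   , 0.   , 1.147])) [ 0.47942554  0.         -0.87758256]
(600, 600, 3)
```

```bash
python3 -m pendant '[{"dx":-0.05,"dy":-0.04,"dz":-0.03,"az":0.15},{"dx":-0.1,"dy":-0.08,"dz":-0.06,"az":0.3},{"dx":-0.15,"dy":-0.13,"dz":-0.09,"az":0.45},{"dx":-0.2,"dy":-0.17,"dz":-0.1,"az":0.6},{"dx":-0.25,"dy":-0.21,"dz":-0.1,"az":0.75},{"dx":-0.3,"dy":-0.26,"dz":-0.1,"az":0.9},{"dx":-0.35,"dy":-0.3,"dz":-0.1,"az":1.05},{"dx":-0.4,"dy":-0.35,"dz":-0.1,"az":1.147},{"dx":-0.44,"dy":-0.38,"dz":-0.1,"az":1.147},{"dx":-0.48,"dy":-0.42,"dz":-0.1,"az":1.147}]'
python3 -c "
from h import *
print(rel([.57,.012,.32],pose()))"
```

```text
(array([-0.5146, -0.4797, -0.1014]), array([0.   , 0.   , 1.147]))invalid input at $[0]: expected keys dx, dy, dz, ax, ay, az, grip
```

View pics/crop1.png

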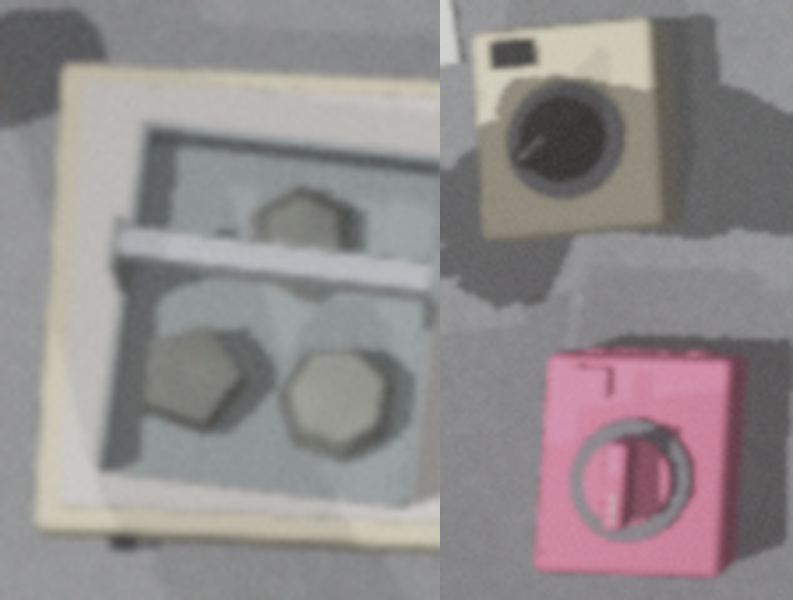

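The crop confirms it: the cream unit has the black knob, with its white line pointing lower left, and the pink one is the look-alike. The tray handle bar runs from about (120,240) to (430,270) in the crop, so the tray is yawed by about −5°.

```bash
python3 -m pendant '[{"dx":-0.05,"dy":-0.04,"dz":-0.03,"ax":0,"ay":0,"az":0.15,"grip":100},{"dx":-0.1,"dy":-0.08,"dz":-0.06,"ax":0,"ay":0,"az":0.3,"grip":100},{"dx":-0.14,"dy":-0.13,"dz":-0.09,"ax":0,"ay":0,"az":0.45,"grip":100},{"dx":-0.18,"dy":-0.17,"dz":-0.1,"ax":0,"ay":0,"az":0.6,"grip":100},{"dx":-0.22,"dy":-0.21,"dz":-0.1,"ax":0,"ay":0,"az":0.75,"grip":100},{"dx":-0.27,"dy":-0.25,"dz":-0.1,"ax":0,"ay":0,"az":0.9,"grip":100},{"dx":-0.31,"dy":-0.29,"dz":-0.1,"ax":0,"ay":0,"az":1.05,"grip":100},{"dx":-0.35,"dy":-0.33,"dz":-0.1,"ax":0,"ay":0,"az":1.147,"grip":100},{"dx":-0.39,"dy":-0.37,"dz":-0.1,"ax":0,"ay":0,"az":1.147,"grip":100},{"dx":-0.43,"dy":-0.41,"dz":-0.1,"ax":0,"ay":0,"az":1.147,"grip":100}]'
python3 -c "
from h import *
print(rel([.57,.012,.32],pose()))"
```

```text
t: 2.35
ee_pos: [0.522, 0.1085, 0.319]
tool_rot: [[-0.0, 1.0, 0.001], [1.0, 0.0, 0.0], [0.0, 0.001, -1.0]]
force: [1.0, 0.2, -0.6]
opening: 0.0933
(array([-0.0965,  0.048 , -0.001 ]), array([ 0.0009, -0.0005,  0.0001]))
```

```bash
python3 -m pendant '[{"dx":-0.03,"dy":0.015,"dz":0,"ax":0,"ay":0,"az":0,"grip":100},{"dx":-0.065,"dy":0.035,"dz":0,"ax":0,"ay":0,"az":0,"grip":100},{"dx":-0.096,"dy":0.048,"dz":0,"ax":0,"ay":0,"az":0,"grip":100},{"dx":-0.096,"dy":0.048,"dz":0,"ax":0,"ay":0,"az":0,"grip":100},{"dx":-0.096,"dy":0.048,"dz":0,"ax":0,"ay":0,"az":0,"grip":100},{"dx":-0.096,"dy":0.048,"dz":0,"ax":0,"ay":0,"az":0,"grip":100},{"dx":-0.096,"dy":0.048,"dz":0,"ax":0,"ay":0,"az":0,"grip":100},{"dx":-0.096,"dy":0.048,"dz":0,"ax":0,"ay":0,"az":0,"grip":100},{"dx":-0.096,"dy":0.048,"dz":0,"ax":0,"ay":0,"az":0,"grip":100},{"dx":-0.096,"dy":0.048,"dz":0,"ax":0,"ay":0,"az":0,"grip":100}]'
python3 - <<'E'
from h import *
s=arm.get_state(); c=vision.camera("wrist"); save(c,"w1.png")
import pickle; pickle.dump((c,s),open("w1.pkl","wb"))
for l,z in dict(tray_handle=.118,tray_lip=.044,tray=.04,light_box=0,bin=0).items():
    for r in vision.landmark_of(l,c)[:2]: print(l,round(r["confidence"],2),np.round(r["position"]),atz(c,r["position"],z,s))
E
```

```text
t: 3.6
ee_pos: [0.5695, 0.0143, 0.3187]
tool_rot: [[-0.0, 1.0, 0.0], [1.0, 0.0, -0.0], [-0.0, 0.0, -1.0]]
force: [0.6, 0.9, 0.4]
opening: 0.0926
tray_handle 0.66 [347. 171.] [0.60396458 0.01698488 0.118     ]
tray_lip 0.65 [272. 154.] [0.50261431 0.02721839 0.044     ]
tray 0.7 [335. 161.] [0.59336875 0.01587749 0.04      ]
bin 0.72 [255. 348.] [ 0.43548913 -0.38163334  0.        ]
```

View pics/w1.png

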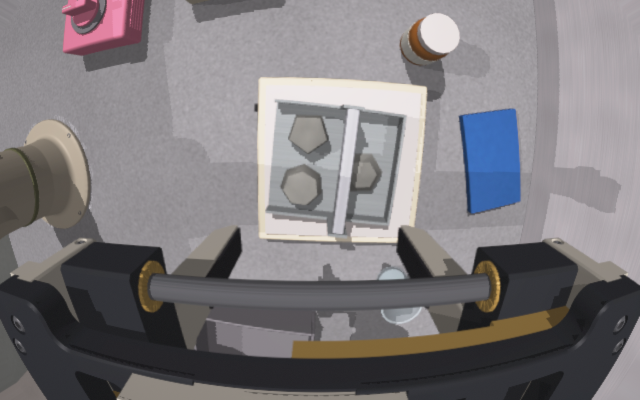

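The wrist picture shows the bar from about (351,109) to (339,234). The light-box corners are at (258,78), (426,86), (414,243) and (258,239), and two rocks lie in front of the bar with one behind it.

```bash
python3 - <<'E'
from h import *
import pickle; c,s=pickle.load(open("w1.pkl","rb"))
np.set_printoptions(precision=4,suppress=True)
def P(us,z): return np.array([atz(c,u,z,s)[:2] for u in us])
b=P([(351,109),(339,234)],.132); print("bar",b,b.mean(0),np.linalg.norm(b[0]-b[1]),"yaw",np.degrees(np.arctan2(*(b[0]-b[1])[::1]))*-1)
q=P([(258,78),(426,86),(414,243),(258,239)],.04); print("box",q,q.mean(0)); 
for i in range(4): d=q[(i+1)%4]-q[i]; print(np.linalg.norm(d),np.degrees(np.arctan2(d[1],d[0])))
# top camera bar ends and box/bin corners
t=dict(intrinsics=0)
cam=vision.camera("top"); g=cv2.imread("pics/top0.png")
T=lambda us,z: np.array([atz(cam,u,z)[:2] for u in us])
b=T([(279,138),(345,145)],.132); print("bar top",b,b.mean(0))
q=T([(267,103),(361.5,106),(358.5,200),(263,195)],.04);print("box top",q.mean(0))
q=T([(426,166),(519.5,177),(509,262),(412,251)],.075);print("bin top",q,q.mean(0))
for i in range(4): d=q[(i+1)%4]-q[i]; print(np.linalg.norm(d),np.degrees(np.arctan2(d[1],d[0])))
E
```

```text
bar [[ 0.6067  0.091 ]
 [ 0.5953 -0.0591]] [0.601  0.0159] 0.15050201391760035 yaw -4.341821715884778
box [[ 0.4837  0.1383]
 [ 0.7276  0.131 ]
 [ 0.7246 -0.1152]
 [ 0.4745 -0.1067]] [0.6026 0.0119]
0.24393605719301795 -1.704850195453715
0.246275796499684 -90.67962044901758
0.25029244768860215 178.049343504322
0.2451703228195408 87.84000600823204
bar top [[ 0.6068  0.0888]
 [ 0.5913 -0.0702]] [0.599  0.0093]
box top [0.5994 0.009 ]
bin top [[ 0.554  -0.2773]
 [ 0.5286 -0.5112]
 [ 0.317  -0.4759]
 [ 0.3411 -0.2389]] [ 0.4352 -0.3758]
0.23527800114694267 -96.19759463165022
0.2145397229594117 170.5154669196619
0.2382312717180334 84.19387048554145
0.2163524906600723 -10.239186375211252
```

```bash
python3 -m pendant '[{"dx":0,"dy":0.015,"dz":0.04,"ax":0,"ay":0,"az":0.04,"grip":100},{"dx":-0.001,"dy":0.03,"dz":0.09,"ax":0,"ay":0,"az":0.08,"grip":100},{"dx":-0.001,"dy":0.03,"dz":0.13,"ax":0,"ay":0,"az":0.082,"grip":100},{"dx":-0.001,"dy":0.03,"dz":0.17,"ax":0,"ay":0,"az":0.082,"grip":100},{"dx":-0.001,"dy":0.03,"dz":0.2,"ax":0,"ay":0,"az":0.082,"grip":100},{"dx":-0.001,"dy":0.03,"dz":0.22,"ax":0,"ay":0,"az":0.082,"grip":100},{"dx":-0.001,"dy":0.03,"dz":0.22,"ax":0,"ay":0,"az":0.082,"grip":60},{"dx":-0.001,"dy":0.03,"dz":0.22,"ax":0,"ay":0,"az":0.082,"grip":30},{"dx":-0.001,"dy":0.03,"dz":0.22,"ax":0,"ay":0,"az":0.082,"grip":0},{"dx":-0.001,"dy":0.03,"dz":0.22,"ax":0,"ay":0,"az":0.082,"grip":0}]' 50
python3 - <<'E'
from h import *
s=arm.get_state(); print(s["t"],s["force"],s["wrist_torque"],s["opening"],s["joint_pos"])
E
```

```text
t: 5.2
ee_pos: [0.5999, 0.0134, 0.0995]
tool_rot: [[0.082, 0.997, 0.001], [0.997, -0.082, 0.0], [0.0, 0.001, -1.0]]
force: [-0.3, -0.2, -0.2]
opening: 0.0578
5.2 [-0.29416063 -0.1654056  -0.22150546] [-0.07608986  0.05610517 -0.0058016 ] 0.05778098879260842 [-0.33421866  0.62679068  0.32706131  2.00589452 -0.36126469  0.5628118
  0.16106209]
```

```bash
python3 -m pendant '[{"dx":0,"dy":0,"dz":0,"ax":0,"ay":0,"az":0,"grip":0},{"dx":0,"dy":0,"dz":0,"ax":0,"ay":0,"az":0,"grip":0},{"dx":0,"dy":0,"dz":0,"ax":0,"ay":0,"az":0,"grip":0},{"dx":0,"dy":0,"dz":0,"ax":0,"ay":0,"az":0,"grip":0},{"dx":0,"dy":0,"dz":0,"ax":0,"ay":0,"az":0,"grip":0},{"dx":0,"dy":0,"dz":0,"ax":0,"ay":0,"az":0,"grip":0},{"dx":0,"dy":0,"dz":-0.003,"ax":0,"ay":0,"az":0,"grip":0},{"dx":0,"dy":0,"dz":-0.01,"ax":0,"ay":0,"az":0,"grip":0},{"dx":0,"dy":0,"dz":-0.022,"ax":0,"ay":0,"az":0,"grip":0},{"dx":0,"dy":0,"dz":-0.04,"ax":0,"ay":0,"az":0,"grip":0}]' 50
python3 - <<'E'
from h import *
s=arm.get_state(); print(s["wrist_torque"])
y=-.2; L=np.array([.435,-.376,.115])+.035*np.array([np.cos(y),np.sin(y),0])
for t in (0,.6,.75):
    R=pose(y,t); Rt=Ro.from_euler('z',y).as_matrix()@Ro.from_euler('y',-t).as_matrix()
    tcp=L+Rt@np.array([.1,0,.074])+R@np.array([0,0,.019])
    print(t,tcp,rel(tcp,R))
E
```

```text
t: 6.45
ee_pos: [0.5992, 0.0133, 0.1395]
tool_rot: [[0.082, 0.997, -0.001], [0.997, -0.082, -0.0], [-0.0, -0.001, -1.0]]
force: [0.5, 0.8, -5.8]
opening: 0.0134
[-0.04609631 -0.02100392 -0.01442781]
0 [ 0.56730899 -0.40282036  0.17      ] (array([-0.4173,  0.0023, -0.0304]), array([-0.0007,  0.0002,  0.118 ]))
0.6 [ 0.51975442 -0.39318057  0.21685771] (array([-0.4116, -0.0459, -0.0773]), array([-0.6   , -0.0352,  0.1145]))
0.75 [ 0.50426989 -0.3900417   0.22340676] (array([-0.4097, -0.0616, -0.0838]), array([-0.7498, -0.044 ,  0.1125]))
```

```bash
python3 -m pendant '[{"dx":-0.006,"dy":0,"dz":-0.01,"ax":0,"ay":0,"az":0,"grip":0},{"dx":-0.018,"dy":0,"dz":-0.02,"ax":0,"ay":0,"az":0,"grip":0},{"dx":-0.036,"dy":0,"dz":-0.032,"ax":0,"ay":0,"az":0.01,"grip":0},{"dx":-0.06,"dy":0,"dz":-0.045,"ax":0,"ay":0,"az":0.02,"grip":0},{"dx":-0.09,"dy":0,"dz":-0.058,"ax":0,"ay":0,"az":0.03,"grip":0},{"dx":-0.125,"dy":0,"dz":-0.068,"ax":0,"ay":0,"az":0.04,"grip":0},{"dx":-0.16,"dy":0,"dz":-0.075,"ax":0,"ay":0,"az":0.055,"grip":0},{"dx":-0.19,"dy":0,"dz":-0.08,"ax":0,"ay":0,"az":0.07,"grip":0},{"dx":-0.215,"dy":0,"dz":-0.08,"ax":0,"ay":0,"az":0.085,"grip":0},{"dx":-0.23,"dy":0,"dz":-0.08,"ax":0,"ay":0,"az":0.1,"grip":0}]'
python3 -m pendant '[{"dx":-0.008,"dy":0,"dz":0,"ax":0,"ay":0,"az":0,"grip":0},{"dx":-0.02,"dy":0,"dz":0,"ax":0,"ay":0,"az":0,"grip":0},{"dx":-0.04,"dy":0,"dz":0,"ax":0,"ay":0,"az":0.01,"grip":0},{"dx":-0.065,"dy":0,"dz":0,"ax":0,"ay":0,"az":0.02,"grip":0},{"dx":-0.092,"dy":0,"dz":0,"ax":0,"ay":0,"az":0.02,"grip":0},{"dx":-0.12,"dy":0,"dz":0,"ax":0,"ay":0,"az":0.02,"grip":0},{"dx":-0.147,"dy":0,"dz":0,"ax":0,"ay":0,"az":0.02,"grip":0},{"dx":-0.17,"dy":0,"dz":0,"ax":0,"ay":0,"az":0.02,"grip":0},{"dx":-0.182,"dy":0,"dz":0,"ax":0,"ay":0,"az":0.02,"grip":0},{"dx":-0.187,"dy":0,"dz":0,"ax":0,"ay":0,"az":0.02,"grip":0}]'
python3 - <<'E'
from h import *
s=arm.get_state(); print(s["joint_pos"])
c=vision.camera("scene");save(c,"s2.png")
t=vision.camera("top")
for cc,z in((c,0),(t,0)):
    print([(r["confidence"],atz(cc,r["position"],z)) for r in vision.landmark_of("bin",cc)[:1]],[(r["confidence"],r["position"]) for r in vision.landmark_of("tray_lip",cc)[:1]])
y=-.2; L=np.array([.435,-.376,.115])+.035*np.array([np.cos(y),np.sin(y),0])
for t in (.15,.3,.45,.6,.75):
    R=pose(y,t); Rt=Ro.from_euler('z',y).as_matrix()@Ro.from_euler('y',-t).as_matrix()
    tcp=L+Rt@np.array([.1,0,.074])+R@np.array([0,0,.019])
    print(t,tcp,rel(tcp,R))
E
```

```text
t: 7.7
ee_pos: [0.5795, -0.2191, 0.2192]
tool_rot: [[0.185, 0.983, 0.0], [0.983, -0.185, -0.001], [-0.001, 0.0, -1.0]]
force: [0.2, -0.7, -6.4]
opening: 0.0139
t: 8.95
ee_pos: [0.5466, -0.4003, 0.2185]
tool_rot: [[0.201, 0.98, -0.0], [0.98, -0.201, 0.0], [0.0, -0.0, -1.0]]
force: [-0.0, 0.4, -6.6]
opening: 0.0138
[ 0.27545328  0.57255485  0.43143734  1.73508311 -0.29391436  0.89856902
  0.62852406]
[(0.92, array([ 0.44440837, -0.37573962,  0.        ]))] [(0.7, [254.2, 121.5])]
[] []
0.15 [ 0.55815322 -0.40096439  0.18432622] (array([-0.    ,  0.0111,  0.0343]), array([-0.15  , -0.0006, -0.0007]))
0.3 [ 0.54700205 -0.39870394  0.19709553] (array([-0.    , -0.0003,  0.0215]), array([-0.3   , -0.0005, -0.0007]))
0.45 [ 0.53410591 -0.39608976  0.20802114] (array([-0.    , -0.0135,  0.0106]), array([-0.45  , -0.0005, -0.0008]))
0.6 [ 0.51975442 -0.39318057  0.21685771] (array([-0.    , -0.0281,  0.0017]), array([-6.e-01, -4.e-04, -8.e-04]))
0.75 [ 0.50426989 -0.3900417   0.22340676] (array([-0.0001, -0.0439, -0.0048]), array([-7.5e-01, -4.0e-04, -9.0e-04]))
```

View pics/s2.png

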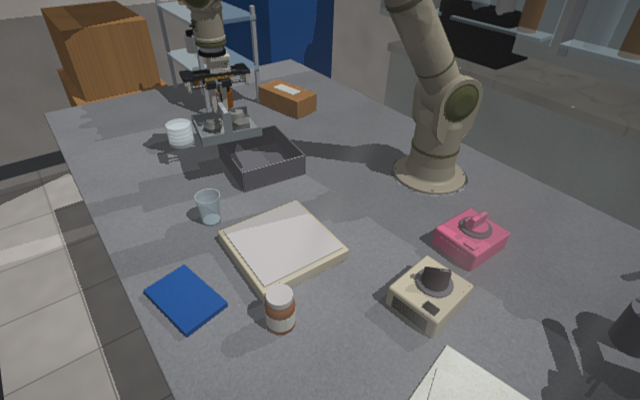

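The scene view shows the tray held level over the bin at about (228,122) with the three rocks in it. Now I tip it.

```bash
python3 -m pendant '[{"dx":0,"dy":0,"dz":0.01,"ax":-0.08,"ay":0,"az":0,"grip":0},{"dx":0,"dy":0,"dz":0.025,"ax":-0.18,"ay":0,"az":0,"grip":0},{"dx":0,"dy":0,"dz":0.04,"ax":-0.3,"ay":0,"az":0,"grip":0},{"dx":0,"dy":-0.007,"dz":0.036,"ax":-0.37,"ay":0,"az":0,"grip":0},{"dx":0,"dy":-0.013,"dz":0.031,"ax":-0.44,"ay":0,"az":0,"grip":0},{"dx":0,"dy":-0.018,"dz":0.028,"ax":-0.5,"ay":0,"az":0,"grip":0},{"dx":0,"dy":-0.023,"dz":0.025,"ax":-0.55,"ay":0,"az":0,"grip":0},{"dx":0,"dy":-0.028,"dz":0.022,"ax":-0.6,"ay":0,"az":0,"grip":0},{"dx":0,"dy":-0.033,"dz":0.02,"ax":-0.65,"ay":0,"az":0,"grip":0},{"dx":0,"dy":-0.038,"dz":0.018,"ax":-0.7,"ay":0,"az":0,"grip":0}]'
python3 - <<'E'
from h import *
s=arm.get_state(); print(s["t"],s["force"],s["joint_pos"])
R=np.array(s["tool_rot"]);p=np.array(s["ee_pos"]);tr=R@DOWN.T
print("lip",p-R@[0,0,.019]-tr@np.array([.1,0,.074]))
c=vision.camera("scene");w=vision.camera("wrist")
A=cv2.resize(c["img"][70:220,170:330],(560,525),interpolation=cv2.INTER_CUBIC)
save(dict(img=A),"s3.png")
for n in "abc": print([(round(r["confidence"],2),np.round(r["position"])) for r in vision.landmark_of(f"rock_{n}_center",c)[:3]]); break
E
```

```text
t: 10.5
ee_pos: [0.5109, -0.4112, 0.2347]
tool_rot: [[0.176, 0.781, 0.599], [0.984, -0.158, -0.083], [0.03, 0.604, -0.796]]
force: [0.1, -1.0, -3.2]
opening: 0.0136
10.5 [ 0.0637229  -0.95449106 -3.24528097] [ 1.22724275  0.45941579 -0.6115942   2.15101203 -1.04460136  0.10657781
  1.56890005]
lip [ 0.46566782 -0.39996312  0.13046028]
[(0.4, array([274., 146.]))]
```

View pics/s3.png

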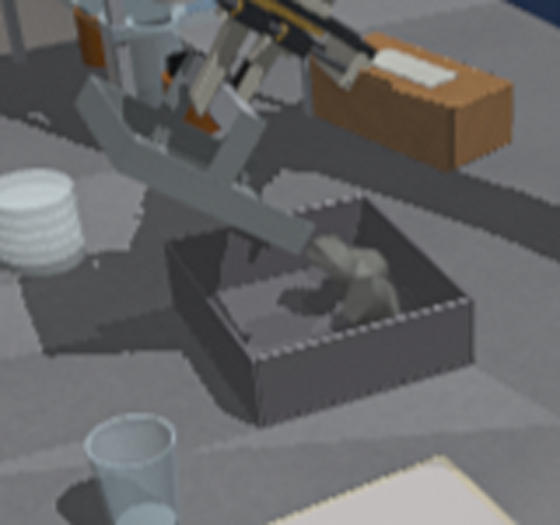

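The crop shows the tray tipped and empty, with the rocks in the bin around (355,270). The load has fallen to the tray's weight (−3.2 N). Joint 6 is at its limit, so I back off by untilting and rising.

```bash
python3 -m pendant '[{"dx":0,"dy":0.003,"dz":-0.004,"ax":0.06,"ay":0,"az":0,"grip":0},{"dx":0,"dy":0.006,"dz":-0.008,"ax":0.15,"ay":0,"az":0,"grip":0},{"dx":0,"dy":0.01,"dz":-0.014,"ax":0.25,"ay":0,"az":0,"grip":0},{"dx":0,"dy":0.015,"dz":-0.02,"ax":0.35,"ay":0,"az":0,"grip":0},{"dx":0,"dy":0.018,"dz":-0.024,"ax":0.45,"ay":0,"az":0,"grip":0},{"dx":0,"dy":0.02,"dz":-0.028,"ax":0.55,"ay":0,"az":0,"grip":0},{"dx":0,"dy":0.02,"dz":-0.028,"ax":0.62,"ay":0,"az":0,"grip":0},{"dx":0,"dy":0.02,"dz":-0.028,"ax":0.65,"ay":0,"az":0,"grip":0},{"dx":0,"dy":0.02,"dz":-0.028,"ax":0.65,"ay":0,"az":0,"grip":0},{"dx":0,"dy":0.02,"dz":-0.028,"ax":0.65,"ay":0,"az":0,"grip":0}]'
python3 - <<'E'
from h import *
s=arm.get_state(); print(s["t"],s["force"],s["joint_pos"])
print(rel([.6,.012,.25],pose(-.03)))
E
```

```text
t: 11.9
ee_pos: [0.5091, -0.4117, 0.268]
tool_rot: [[0.177, 0.984, 0.003], [0.984, -0.177, 0.031], [0.031, -0.002, -1.0]]
force: [-0.4, -0.4, -3.0]
opening: 0.0138
11.9 [-0.43175687 -0.41898834 -2.95812604] [ 0.34271861  0.49673803  0.40537662  1.72236938 -0.25727895  0.99045068
  0.67241945]
(array([0.4324, 0.0145, 0.0312]), array([-1.000e-04, -3.090e-02, -1.479e-01]))
```

```bash
python3 -m pendant '[{"dx":0.015,"dy":0,"dz":0,"ax":0,"ay":-0.01,"az":-0.01,"grip":0},{"dx":0.05,"dy":0.002,"dz":0,"ax":0,"ay":-0.02,"az":-0.03,"grip":0},{"dx":0.1,"dy":0.005,"dz":0,"ax":0,"ay":-0.031,"az":-0.05,"grip":0},{"dx":0.15,"dy":0.008,"dz":0,"ax":0,"ay":-0.031,"az":-0.07,"grip":0},{"dx":0.2,"dy":0.011,"dz":0,"ax":0,"ay":-0.031,"az":-0.09,"grip":0},{"dx":0.25,"dy":0.014,"dz":0.005,"ax":0,"ay":-0.031,"az":-0.11,"grip":0},{"dx":0.3,"dy":0.017,"dz":0.01,"ax":0,"ay":-0.031,"az":-0.13,"grip":0},{"dx":0.35,"dy":0.02,"dz":0.02,"ax":0,"ay":-0.031,"az":-0.148,"grip":0},{"dx":0.4,"dy":0.022,"dz":0.03,"ax":0,"ay":-0.031,"az":-0.148,"grip":0},{"dx":0.433,"dy":0.024,"dz":0.03,"ax":0,"ay":-0.031,"az":-0.148,"grip":0}]'
python3 - <<'E'
from h import *
s=arm.get_state(); print(s["t"],s["force"],s["wrist_torque"])
w=vision.camera("wrist");t=vision.camera("top")
A=t["img"][80:280,250:540]; A=cv2.resize(A,(580,400),interpolation=cv2.INTER_CUBIC)
save(dict(img=np.vstack([A,cv2.resize(w["img"][:220],(580,200))])),"m4.png")
print(rel([.611,.010,.0995],pose(-.03)))
E
```

```text
t: 13.15
ee_pos: [0.6088, 0.0146, 0.2507]
tool_rot: [[0.026, 1.0, -0.001], [1.0, -0.026, 0.001], [0.001, -0.001, -1.0]]
force: [-0.2, -0.4, -2.9]
opening: 0.0136
13.15 [-0.17489804 -0.39566165 -2.87927978] [-0.09560784  0.07798609 -0.01225565]
(array([-0.0071,  0.0015,  0.1515]), array([-0.0004, -0.0025,  0.0073]))
```

View pics/m4.png

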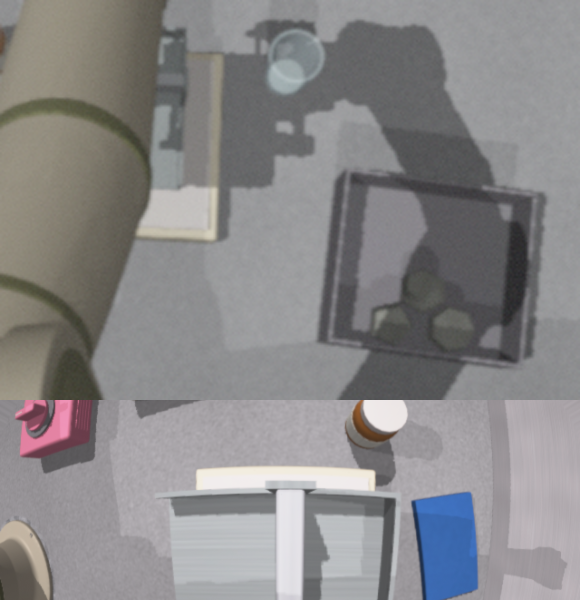

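All three rocks are in the bin at (390,322), (425,288) and (452,328), and the tray is empty. I lower it onto the light box.

```bash
python3 -m pendant '[{"dx":-0.002,"dy":0,"dz":0.02,"ax":0,"ay":-0.002,"az":0.004,"grip":0},{"dx":-0.006,"dy":0.001,"dz":0.055,"ax":0,"ay":-0.002,"az":0.006,"grip":0},{"dx":-0.007,"dy":0.001,"dz":0.09,"ax":0,"ay":-0.002,"az":0.006,"grip":0},{"dx":-0.007,"dy":0.001,"dz":0.115,"ax":0,"ay":-0.002,"az":0.006,"grip":0},{"dx":-0.007,"dy":0.001,"dz":0.13,"ax":0,"ay":-0.002,"az":0.006,"grip":0},{"dx":-0.007,"dy":0.001,"dz":0.14,"ax":0,"ay":-0.002,"az":0.006,"grip":0},{"dx":-0.007,"dy":0.001,"dz":0.145,"ax":0,"ay":-0.002,"az":0.006,"grip":0},{"dx":-0.007,"dy":0.001,"dz":0.148,"ax":0,"ay":-0.002,"az":0.006,"grip":0},{"dx":-0.007,"dy":0.001,"dz":0.15,"ax":0,"ay":-0.002,"az":0.006,"grip":0},{"dx":-0.007,"dy":0.001,"dz":0.151,"ax":0,"ay":-0.002,"az":0.006,"grip":0}]'
python3 - <<'E'
from h import *
s=arm.get_state(); print(s["t"],s["force"],s["wrist_torque"])
E
```

```text
t: 14.5
ee_pos: [0.6105, 0.0039, 0.1004]
tool_rot: [[0.035, 0.999, -0.0], [0.999, -0.035, -0.002], [-0.002, -0.0, -1.0]]
force: [0.0, 0.3, -2.5]
opening: 0.0137
14.5 [ 0.01653731  0.32741838 -2.49145677] [-0.07843085  0.08454522 -0.00030781]
```

```bash
python3 -m pendant '[{"dx":0,"dy":0,"dz":0.0005,"ax":0,"ay":0,"az":0,"grip":0},{"dx":0,"dy":0,"dz":0.001,"ax":0,"ay":0,"az":0,"grip":0},{"dx":0,"dy":0,"dz":0.0015,"ax":0,"ay":0,"az":0,"grip":0},{"dx":0,"dy":0,"dz":0.0015,"ax":0,"ay":0,"az":0,"grip":0},{"dx":0,"dy":0,"dz":0.0015,"ax":0,"ay":0,"az":0,"grip":0},{"dx":0,"dy":0,"dz":0.0015,"ax":0,"ay":0,"az":0,"grip":0},{"dx":0,"dy":0,"dz":0.0015,"ax":0,"ay":0,"az":0,"grip":0},{"dx":0,"dy":0,"dz":0.0015,"ax":0,"ay":0,"az":0,"grip":0},{"dx":0,"dy":0,"dz":0.0015,"ax":0,"ay":0,"az":0,"grip":0},{"dx":0,"dy":0,"dz":0.0015,"ax":0,"ay":0,"az":0,"grip":0}]'
```

```text
t: 15.75
ee_pos: [0.6104, 0.0038, 0.0987]
tool_rot: [[0.035, 0.999, -0.001], [0.999, -0.035, -0.002], [-0.002, -0.001, -1.0]]
force: [-0.6, -0.2, -0.6]
opening: 0.014
```

Resting: the load has gone to about 0. Release, then rise.

```bash
python3 -m pendant '[{"dx":0,"dy":0,"dz":0,"ax":0,"ay":0,"az":0,"grip":50},{"dx":0,"dy":0,"dz":0,"ax":0,"ay":0,"az":0,"grip":100},{"dx":0,"dy":0,"dz":0,"ax":0,"ay":0,"az":0,"grip":100},{"dx":0,"dy":0,"dz":0,"ax":0,"ay":0,"az":0,"grip":100},{"dx":0,"dy":0,"dz":0,"ax":0,"ay":0,"az":0,"grip":100},{"dx":0,"dy":0,"dz":0,"ax":0,"ay":0,"az":0,"grip":100},{"dx":0,"dy":0,"dz":-0.01,"ax":0,"ay":0,"az":0,"grip":100},{"dx":0,"dy":0,"dz":-0.04,"ax":0,"ay":0,"az":0,"grip":100},{"dx":0,"dy":0,"dz":-0.09,"ax":0,"ay":0,"az":0,"grip":100},{"dx":0,"dy":0,"dz":-0.15,"ax":0,"ay":0,"az":0,"grip":100}]'
python3 - <<'E'
from h import *
s=arm.get_state(); print(s["t"],s["joint_pos"]); print(rel([.5,.27,.3],pose(.4)))
E
```

```text
t: 17.0
ee_pos: [0.6099, 0.004, 0.2502]
tool_rot: [[0.036, 0.999, -0.002], [0.999, -0.036, -0.002], [-0.002, -0.002, -1.0]]
force: [1.4, -0.1, -0.0]
opening: 0.0928
17.0 [-0.34392094  0.44330852  0.35166891  1.85317236 -0.18980231  0.88023476
  0.06271905]
(array([ 0.2618, -0.1193, -0.0502]), array([-0.0026,  0.002 , -0.4355]))
```

```bash
python3 -m pendant '[{"dx":0.02,"dy":-0.01,"dz":-0.02,"ax":0,"ay":0,"az":0,"grip":100},{"dx":0.06,"dy":-0.035,"dz":-0.04,"ax":0,"ay":0,"az":0,"grip":100},{"dx":0.1,"dy":-0.06,"dz":-0.05,"ax":0,"ay":0,"az":0,"grip":100},{"dx":0.15,"dy":-0.09,"dz":-0.05,"ax":0,"ay":0,"az":0,"grip":100},{"dx":0.2,"dy":-0.125,"dz":-0.05,"ax":0,"ay":0,"az":0,"grip":100},{"dx":0.24,"dy":-0.15,"dz":-0.05,"ax":0,"ay":0,"az":0,"grip":100},{"dx":0.26,"dy":-0.17,"dz":-0.05,"ax":0,"ay":0,"az":0,"grip":100},{"dx":0.26,"dy":-0.17,"dz":-0.05,"ax":0,"ay":0,"az":0,"grip":100},{"dx":0.26,"dy":-0.17,"dz":-0.05,"ax":0,"ay":0,"az":0,"grip":100},{"dx":0.26,"dy":-0.17,"dz":-0.05,"ax":0,"ay":0,"az":0,"grip":100}]'
python3 - <<'E'
from h import *
import pickle
s=arm.get_state(); w=vision.camera("wrist"); t=vision.camera("top"); pickle.dump((w,s,t),open("w2.pkl","wb"))
for n,c in(("w",w),("t",t)):
  for l,z in dict(dimmer_grip=.097,lamp_unit=0,tray_handle=.118,tray_lip=.044).items():
    for r in vision.landmark_of(l,c)[:2]: print(n,l,round(r["confidence"],2),np.round(r["position"]),atz(c,r["position"],z,s))
u=[r["position"] for r in vision.landmark_of("dimmer_grip",w)]
if u:
  K=min(u,key=lambda q:np.hypot(*(atz(w,q,.097,s)[:2]-[.417,.35]))); x,y=int(K[0]),int(K[1]); print(x,y)
  x0,y0=max(0,x-60),max(0,y-60)
  A=cv2.resize(w["img"][y0:y0+120,x0:x0+120],(480,480),interpolation=cv2.INTER_CUBIC); print("crop orig",x0,y0)
  B=cv2.resize(t["img"][95:215,250:370],(320,320)); B=np.vstack([B,np.zeros((160,320,3),np.uint8)])
  save(dict(img=np.hstack([A,B])),"k5.png")
E
```

```text
t: 18.25
ee_pos: [0.4506, 0.269, 0.2985]
tool_rot: [[0.037, 0.999, -0.0], [0.999, -0.037, -0.002], [-0.002, -0.0, -1.0]]
force: [-0.3, 0.7, 0.5]
opening: 0.0929
w dimmer_grip 0.66 [123. 166.] [0.18115349 0.29313767 0.097     ]
w dimmer_grip 0.6 [283. 101.] [0.41232328 0.35646366 0.097     ]
w lamp_unit 0.86 [157. 153.] [0.18516263 0.29536037 0.        ]
w lamp_unit 0.7 [299. 107.] [0.42458314 0.35012687 0.        ]
w tray_handle 0.68 [427. 340.] [0.60856456 0.01015012 0.118     ]
w tray_lip 0.65 [360. 317.] [0.51190443 0.00976747 0.044     ]
w tray_lip 0.31 [297. 106.] [0.42588342 0.35133445 0.044     ]
t dimmer_grip 0.6 [195. 317.] [0.18023379 0.28156004 0.097     ]
t dimmer_grip 0.46 [170. 218.] [0.41366167 0.35179647 0.097     ]
t lamp_unit 0.98 [179. 219.] [0.42101627 0.35869472 0.        ]
t lamp_unit 0.92 [202. 310.] [0.18695269 0.28728294 0.        ]
t tray_handle 0.68 [316. 137.] [ 0.61356525 -0.0014128   0.118     ]
t tray_lip 0.67 [316. 186.] [ 5.03944967e-01 -2.46942336e-04  4.40000000e-02]
t tray_lip 0.65 [459. 214.] [ 0.43645264 -0.36725267  0.044     ]
282 101
crop orig 222 41
```

View pics/k5.png

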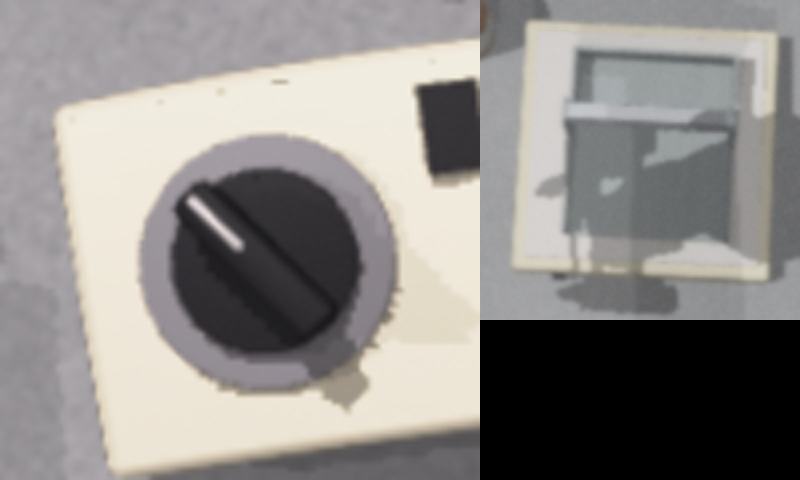

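In the crop the bar's top runs from (188,193), the white-line end, to about (314,322). The tray sits square on the box.

```bash
python3 - <<'E'
from h import *
import pickle; w,s,t=pickle.load(open("w2.pkl","rb")); np.set_printoptions(precision=4,suppress=True)
q=np.array([atz(w,(222+a/4,41+b/4),.104,s)[:2] for a,b in((188,193),(240,247),(314,322))]); print(q)
d=q[2]-q[0]; print("len",np.linalg.norm(d),"mid",(q[0]+q[2])/2,"ang x",np.degrees(np.arctan2(d[1],d[0])),"line ang",np.degrees(np.arctan2(*(q[1]-q[0])[::-1])))
# disc at z .072 outline extremes
e=np.array([atz(w,(222+a/4,41+b/4),.068,s)[:2] for a,b in((140,262),(398,262),(268,134),(268,392))]); print(e,[e[:2].mean(0)[0],e[2:].mean(0)[1]])
l=np.array([atz(w,(222+a/4,41+b/4),.06,s)[:2] for a,b in((57,112),(112,470))]); print("lamp edge",l,np.linalg.norm(l[0]-l[1]),np.degrees(np.arctan2(*(l[0]-l[1])[::-1])))
for psi in (0,): pass
E
```

```text
[[0.3979 0.371 ]
 [0.4123 0.3542]
 [0.4327 0.3312]]
len 0.052837613063110606 mid [0.4153 0.3511] ang x -48.81828272702436 line ang -49.41246272124566
[[0.3757 0.3528]
 [0.4578 0.3482]
 [0.4185 0.3913]
 [0.4148 0.3084]] [np.float64(0.41675137893232683), np.float64(0.3498386445777203)]
lamp edge [[0.3484 0.4056]
 [0.36   0.2845]] 0.1216676586050566 95.49365740254696
```

```bash
python3 - <<'E'
from h import *
print(rel([.416,.3508,.16],pose(.716)),rel([.416,.3508,.08],pose(.716)),arm.get_state()["joint_pos"])
E
python3 -m pendant '[{"dx":0.015,"dy":-0.005,"dz":0.01,"ax":0,"ay":0,"az":-0.08,"grip":100},{"dx":0.03,"dy":-0.015,"dz":0.03,"ax":0,"ay":0,"az":-0.18,"grip":100},{"dx":0.05,"dy":-0.025,"dz":0.05,"ax":0,"ay":0,"az":-0.3,"grip":100},{"dx":0.065,"dy":-0.032,"dz":0.07,"ax":0,"ay":0,"az":-0.42,"grip":100},{"dx":0.08,"dy":-0.038,"dz":0.09,"ax":0,"ay":0,"az":-0.54,"grip":100},{"dx":0.08,"dy":-0.038,"dz":0.11,"ax":0,"ay":0,"az":-0.64,"grip":100},{"dx":0.08,"dy":-0.038,"dz":0.125,"ax":0,"ay":0,"az":-0.72,"grip":100},{"dx":0.08,"dy":-0.038,"dz":0.135,"ax":0,"ay":0,"az":-0.753,"grip":100},{"dx":0.08,"dy":-0.038,"dz":0.14,"ax":0,"ay":0,"az":-0.753,"grip":100},{"dx":0.08,"dy":-0.038,"dz":0.14,"ax":0,"ay":0,"az":-0.753,"grip":100}]'
python3 - <<'E'
from h import *
print(rel([.416,.3508,.08],pose(.716)),arm.get_state()["joint_pos"])
E
```

```text
(array([ 0.0798, -0.0366,  0.1381]), array([-0.0015,  0.0017, -0.7514])) (array([ 0.0799, -0.0365,  0.2181]), array([-0.0015,  0.0017, -0.7514])) [-0.88961838  0.27364773  0.30884465  1.97186359 -0.10240849  0.91281484
 -0.56404567]
t: 20.05
ee_pos: [0.4146, 0.351, 0.1581]
tool_rot: [[-0.657, 0.754, -0.001], [0.754, 0.657, -0.002], [-0.001, -0.002, -1.0]]
force: [-0.1, 0.3, -0.4]
opening: 0.0926
(array([-0.001 ,  0.001 ,  0.0781]), array([-0.0021,  0.0011,  0.0004])) [-0.85134257  0.46594863  0.06117195  2.076289   -0.04684374  0.60276538
 -0.0416617 ]
```

Descend and close gently.

```bash
python3 -m pendant '[{"dx":-0.001,"dy":0.001,"dz":0.03,"ax":0,"ay":0,"az":0,"grip":100},{"dx":-0.001,"dy":0.001,"dz":0.055,"ax":0,"ay":0,"az":0,"grip":100},{"dx":-0.001,"dy":0.001,"dz":0.07,"ax":0,"ay":0,"az":0,"grip":100},{"dx":-0.001,"dy":0.001,"dz":0.077,"ax":0,"ay":0,"az":0,"grip":100},{"dx":-0.001,"dy":0.001,"dz":0.078,"ax":0,"ay":0,"az":0,"grip":60},{"dx":-0.001,"dy":0.001,"dz":0.078,"ax":0,"ay":0,"az":0,"grip":30},{"dx":-0.001,"dy":0.001,"dz":0.078,"ax":0,"ay":0,"az":0,"grip":0},{"dx":-0.001,"dy":0.001,"dz":0.078,"ax":0,"ay":0,"az":0,"grip":0},{"dx":-0.001,"dy":0.001,"dz":0.078,"ax":0,"ay":0,"az":0,"grip":0},{"dx":-0.001,"dy":0.001,"dz":0.078,"ax":0,"ay":0,"az":0,"grip":0}]' 15
python3 -m pendant '[{"dx":0,"dy":0,"dz":0,"ax":0,"ay":0,"az":0,"grip":0},{"dx":0,"dy":0,"dz":0,"ax":0,"ay":0,"az":0,"grip":0},{"dx":0,"dy":0,"dz":0,"ax":0,"ay":0,"az":-0.05,"grip":0},{"dx":0,"dy":0,"dz":0,"ax":0,"ay":0,"az":-0.13,"grip":0},{"dx":0,"dy":0,"dz":0,"ax":0,"ay":0,"az":-0.22,"grip":0},{"dx":0,"dy":0,"dz":0,"ax":0,"ay":0,"az":-0.32,"grip":0},{"dx":0,"dy":0,"dz":0,"ax":0,"ay":0,"az":-0.42,"grip":0},{"dx":0,"dy":0,"dz":0,"ax":0,"ay":0,"az":-0.5,"grip":0},{"dx":0,"dy":0,"dz":0,"ax":0,"ay":0,"az":-0.56,"grip":0},{"dx":0,"dy":0,"dz":0,"ax":0,"ay":0,"az":-0.6,"grip":0}]' 15
python3 - <<'E'
from h import *
s=arm.get_state(); print(s["wrist_torque"],s["joint_pos"],np.degrees(rel([0,0,0],pose(.716))[1]))
E
```

```text
t: 21.3
ee_pos: [0.4159, 0.3509, 0.0802]
tool_rot: [[-0.658, 0.753, -0.001], [0.753, 0.658, -0.002], [-0.001, -0.002, -1.0]]
force: [0.1, 0.7, -0.2]
opening: 0.038
t: 22.55
ee_pos: [0.4158, 0.3512, 0.0801]
tool_rot: [[-0.969, 0.247, -0.001], [0.247, 0.969, -0.001], [0.0, -0.001, -1.0]]
force: [-1.9, 1.4, -1.2]
opening: 0.0141
[ 0.42935058  0.21889892 -0.04277938] [-0.7237252   0.58904443 -0.11824943  2.12150428  0.15516173  0.44041128
  0.35798465] [-0.08594367  0.         34.65248745]
```

```bash
python3 -m pendant '[{"dx":0,"dy":0,"dz":0,"ax":0,"ay":0,"az":-0.04,"grip":0},{"dx":0,"dy":0,"dz":0,"ax":0,"ay":0,"az":-0.09,"grip":0},{"dx":0,"dy":0,"dz":0,"ax":0,"ay":0,"az":-0.14,"grip":0},{"dx":0,"dy":0,"dz":0,"ax":0,"ay":0,"az":-0.19,"grip":0},{"dx":0,"dy":0,"dz":0,"ax":0,"ay":0,"az":-0.23,"grip":0},{"dx":0,"dy":0,"dz":0,"ax":0,"ay":0,"az":-0.26,"grip":0},{"dx":0,"dy":0,"dz":0,"ax":0,"ay":0,"az":-0.28,"grip":0},{"dx":0,"dy":0,"dz":0,"ax":0,"ay":0,"az":-0.3,"grip":0},{"dx":0,"dy":0,"dz":0,"ax":0,"ay":0,"az":-0.31,"grip":0},{"dx":0,"dy":0,"dz":0,"ax":0,"ay":0,"az":-0.32,"grip":0}]' 15
python3 - <<'E'
from h import *
s=arm.get_state(); print(s["wrist_torque"],np.degrees(rel([0,0,0],pose(.716))[1]),s["opening"])
E
```

```text
t: 23.8
ee_pos: [0.4159, 0.3517, 0.0801]
tool_rot: [[-0.998, -0.069, -0.0], [-0.069, 0.998, -0.001], [0.001, -0.001, -1.0]]
force: [-1.1, 6.0, -3.7]
opening: 0.0134
[1.4217933  0.29583131 0.02505113] [-5.15662016e-02 -1.14591559e-02  5.29527594e+01] 0.013448810225172659
```

```bash
python3 -m pendant '[{"dx":0,"dy":0,"dz":0,"ax":0,"ay":0,"az":-0.01,"grip":0},{"dx":0,"dy":0,"dz":0,"ax":0,"ay":0,"az":-0.02,"grip":0},{"dx":0,"dy":0,"dz":0,"ax":0,"ay":0,"az":-0.03,"grip":0},{"dx":0,"dy":0,"dz":0,"ax":0,"ay":0,"az":-0.04,"grip":0},{"dx":0,"dy":0,"dz":0,"ax":0,"ay":0,"az":-0.05,"grip":0},{"dx":0,"dy":0,"dz":0,"ax":0,"ay":0,"az":-0.05,"grip":0},{"dx":0,"dy":0,"dz":0,"ax":0,"ay":0,"az":-0.05,"grip":0},{"dx":0,"dy":0,"dz":0,"ax":0,"ay":0,"az":-0.05,"grip":0},{"dx":0,"dy":0,"dz":0,"ax":0,"ay":0,"az":-0.05,"grip":0},{"dx":0,"dy":0,"dz":0,"ax":0,"ay":0,"az":-0.05,"grip":0}]' 15
python3 - <<'E'
from h import *
s=arm.get_state(); print(s["wrist_torque"],np.degrees(rel([0,0,0],pose(.716))[1]),s["opening"])
E
```

```text
t: 25.05
ee_pos: [0.4159, 0.3517, 0.0801]
tool_rot: [[-0.993, -0.118, -0.001], [-0.118, 0.993, -0.001], [0.001, -0.001, -1.0]]
force: [-1.8, 5.6, -3.3]
opening: 0.0142
[ 1.41532068  0.34988448 -0.3428622 ] [-4.58366236e-02 -1.71887339e-02  5.57602526e+01] 0.014178839380097343
```

Torque about z jumped to −0.34 N m, well above the 0.04 running torque, so it is at the stop. One slightly firmer push, then back off, release and rise.

```bash
python3 -m pendant '[{"dx":0,"dy":0,"dz":0,"ax":0,"ay":0,"az":0,"grip":0},{"dx":0,"dy":0,"dz":0,"ax":0,"ay":0,"az":-0.01,"grip":0},{"dx":0,"dy":0,"dz":0,"ax":0,"ay":0,"az":-0.02,"grip":0},{"dx":0,"dy":0,"dz":0,"ax":0,"ay":0,"az":-0.03,"grip":0},{"dx":0,"dy":0,"dz":0,"ax":0,"ay":0,"az":-0.03,"grip":0},{"dx":0,"dy":0,"dz":0,"ax":0,"ay":0,"az":-0.03,"grip":0},{"dx":0,"dy":0,"dz":0,"ax":0,"ay":0,"az":-0.03,"grip":0},{"dx":0,"dy":0,"dz":0,"ax":0,"ay":0,"az":-0.03,"grip":0},{"dx":0,"dy":0,"dz":0,"ax":0,"ay":0,"az":-0.03,"grip":0},{"dx":0,"dy":0,"dz":0,"ax":0,"ay":0,"az":-0.03,"grip":0}]' 25
python3 - <<'E'
from h import *
s=arm.get_state(); print(s["wrist_torque"],np.degrees(rel([0,0,0],pose(.716))[1]),s["opening"])
E
python3 -m pendant '[{"dx":0,"dy":0,"dz":0,"ax":0,"ay":0,"az":0,"grip":30},{"dx":0,"dy":0,"dz":0,"ax":0,"ay":0,"az":0,"grip":70},{"dx":0,"dy":0,"dz":0,"ax":0,"ay":0,"az":0,"grip":100},{"dx":0,"dy":0,"dz":0,"ax":0,"ay":0,"az":0,"grip":100},{"dx":0,"dy":0,"dz":0,"ax":0,"ay":0,"az":0,"grip":100},{"dx":0,"dy":0,"dz":-0.01,"ax":0,"ay":0,"az":0,"grip":100},{"dx":0,"dy":0,"dz":-0.05,"ax":0,"ay":0,"az":0,"grip":100},{"dx":0,"dy":0,"dz":-0.1,"ax":0,"ay":0,"az":0,"grip":100},{"dx":0,"dy":0,"dz":-0.15,"ax":0,"ay":0,"az":0,"grip":100},{"dx":0,"dy":0,"dz":-0.2,"ax":0,"ay":0,"az":0,"grip":100}]'
python3 - <<'E'
from h import *
s=arm.get_state(); w=vision.camera("wrist"); t=vision.camera("top"); import pickle; pickle.dump((w,s,t),open("w3.pkl","wb"))
print(rel([.43,.22,.3],pose(0))) 
cv2.imwrite("pics/e6.png",cv2.cvtColor(np.vstack([cv2.resize(w["img"][:240],(640,240)),t["img"][60:320]]),cv2.COLOR_RGB2BGR))
for n,c in(("w",w),("t",t)):
  for r in vision.landmark_of("dimmer_grip",c)[:2]: print(n,r["position"],atz(c,r["position"],.097,s))
E
```

```text
t: 26.3
ee_pos: [0.416, 0.3517, 0.0801]
tool_rot: [[-0.989, -0.147, -0.0], [-0.147, 0.989, -0.0], [0.001, -0.0, -1.0]]
force: [-0.4, 6.0, -4.4]
opening: 0.0141
[ 1.4462666   0.29891387 -0.49814805] [-3.43774677e-02 -1.71887339e-02  5.74390190e+01] 0.01411610377613908
t: 27.55
ee_pos: [0.4157, 0.351, 0.2826]
tool_rot: [[-0.989, -0.146, -0.0], [-0.146, 0.989, -0.002], [0.001, -0.002, -1.0]]
force: [1.0, -1.0, -1.1]
opening: 0.093
(array([ 0.0069, -0.1334, -0.0145]), array([0.0077, 0.0021, 1.7175]))
w [319.1, 172.7] [0.41287747 0.3500466  0.097     ]
t [173.6, 218.1] [0.41351443 0.34328953 0.097     ]
t [192.7, 316.1] [0.18179796 0.28612156 0.097     ]
```

View pics/e6.png

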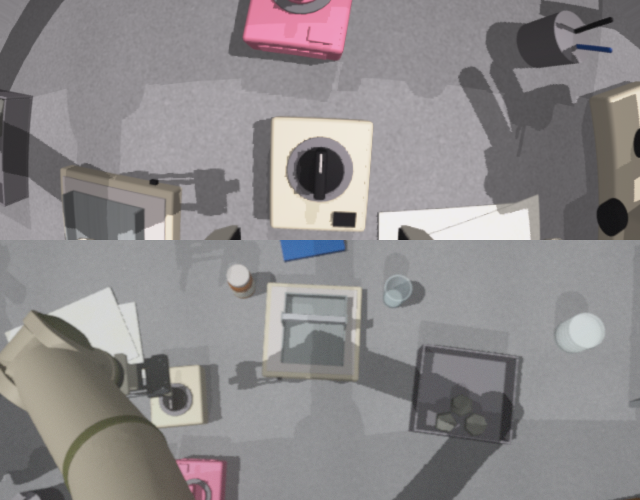

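The final view shows the knob bar aligned with the lamp's x axis, its white line at the robot-side end (320,160). The tray is empty and square on the box at (313,330). The three rocks are in the bin, and the jar (240,280) and beaker (396,290) have not moved. The gripper is clear of everything.

```bash
python3 -c "
from h import *
hand_in(); print(arm.get_state()['t'])"
```

```text
the job is handed in; nothing more can be done
the job is handed in; nothing more can be done
```

The job is done and handed in at about 28 s of the 72 s allowed.

- **Rocks:** I gripped the tray by its handle and tipped it to about 37° over the bin. All three rocks slid off. The load dropped from 6.6 N to about 3 N, which is the empty tray, and later pictures show all three in the bin. The gripper went nowhere near the rocks.
- **Tray:** I set it down on the light box until the load went to zero, then let go. By eye, the pictures show it fully on the box and square to it. It sits about 6 mm off centre in y, well inside the edges.
- **Dimmer:** I turned the cream unit's knob about 0.97 rad anticlockwise. The torque then rose to about 0.5 N m, against 0.04 N m when turning freely, so it is at the stop. The last picture shows the knob bar in line with the housing.
- **Bystanders:** The jar, beaker and pink look-alike look unmoved, and the gripper finished open and clear of everything.

**Checks that were not clean:**
- **Joint limit:** While tipping, joint 6 read 0.107 against its stated limit of 0.11, so it was marginally past it. Joint 5 was close to its own limit.
- **Tilt and lip height:** Because of that the tilt stopped at about 37° instead of the planned 40°. The tray's front edge was at about 130 mm, roughly 55 mm above the bin rim. I had planned about 20 mm.

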